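# Flip the clamped circuit board solder side up

### The arm

A 6-joint arm with a two-finger parallel gripper is mounted at the origin on the work surface. World frame = base frame: x ahead of the robot, y to its left, z up, the work surface at z = 0. Lengths are in m, angles in rad, forces in N, time in s.
With the tool pointing down it reaches from about 0.35 to 0.85 m from the base axis. Payload 8.1 kg.
Tool frame: the origin (TCP) lies midway between the tips of the shut fingers; the grasp point (between the pads) lies behind it (env.hold_point_z is the z of the grasp point in the tool frame, in m); z points along the fingers, y is the line along which they close (so a half turn about z gives the same grasp; the last joint's range is limited). The gripper opens to 93 mm and grips with 3 to 60 N. Pads are 15 mm wide; open, the fingers measure 128 mm over their backs; the gripper's body (75 mm by 188 mm) begins 65 mm behind the grasp point.
Start: joints at [-1.418, 0.13, 1.488, -0, 1.523, -0.085], TCP at [0.141, -0.583, 0.219] pointing down, gripper open.
Joint ranges: [-2.96, 2.96], [-0.89, 2.26], [0.02, 2.5], [-1.34, 4.48], [0, 2.73], [-2.66, 2.66]. Speed limits (rad/s): [2.39, 2.39, 2.79, 3.14, 3.14, 3.14].

### API

Orientations are given as a unit quaternion [x, y, z, w].
In Python, from bench import sense, eyes, finish_job, env gives the robot as it stands. The module is installed in compiled form; this text tells all that it offers.
- The arm moves only by the tool servo_tool, never from a script. Its arguments are lists of equal length, an entry for each row: "slide": the shift along the tool's x, y, z in mm, a list of three; "turn": the turn about the tool's z in rad. A call has 1 to 5 rows; each row shifts and turns the commanded pose from where the row before left it, along the tool's axes as they then stand; what a row does not reach is not made up. A row lasts 1/10 s, in which the tool goes at most 50 mm and 8.59 degrees, less where a joint would pass 70% of its speed; a pose out of reach is approached as far as the arm can. A call with a gripper value outside its range is refused whole. "hand" is the opening, from 0 (shut) to 1 (fully open), set as the call begins (left out, the last holds). The fingers move at their own pace and stop on an object; "grip_force" is the grip in N (left out, the last holds). Time passes only in rows, so rows that do not move let the fingers close. It gives the time, the measured TCP pose, the force, the opening and the grip force at its end, in the units of the state.
- sense(): the state, without advancing time (a new reading comes with each control period).
- eyes.get_image(name): name is "scene" or "top" or "wrist"; returns the picture (400x640x3 uint8, blue, green, red); there is no depth.
- eyes.camera_params(name): a dict with "K" (3x3 intrinsics, pixels), "position" and "orientation" of the camera in the world; the wrist camera has in their place "T_tool_cam" (4x4, takes a point from camera to tool coordinates, whose origin is the TCP and whose axes are the flange's). Camera axes: x right, y down, z forward; pixel columns grow to the right and rows downward; lengths in m; the calibration is good to about 2 mm. The wrist camera is an equidistant fisheye: a pixel r from the principal point sees the ray r / f radians off the axis. A picture is of the moment at which its call begins: read the wrist's pose just before it. camera_params takes no time and is no camera call.
- finish_job(): hands the job in; it is judged then, once.
The state is a dict: "time_s": time; "joint_positions": joint angles; "qvel": joint speeds; "tau": joint torques, N m; "ee_pos": TCP position; "tcp_rot": TCP orientation; "contact_force": force on the tool from outside, world axes, zero at the start; "moment": the same for the moment, N m; "finger_gap": finger opening in m; "grip_force": force on a finger pad.
Only numpy, scipy, OpenCV 4.12 (cv2) and the standard library are available. Lean on these libraries where they do the work, as an engineer would, in place of code of your own. Each camera call takes 0.05 s, during which the arm holds its last target. There are 200 camera calls.

### The job

The circuit board clamped in the swivelling board holder has its components facing up. Push on the bare strips along its long edges with the fingertips to flip it right over, and leave it level with the solder side up. Do not grip anything or press on the components, and leave the holder and the other things on the bench where they stand.

Things in the scene. Friction and masses are not known exactly. Their poses are not given: they have to be found in the camera images.
- holder: Board holder, loose on rubber feet, about 3 kg. Steel base plate 150 (x) x 280 (y) mm, top 11 mm above the mat; rail on it 40 mm wide, top 25 mm up; a grey upright at each end (110 to 127 mm from the middle along y, 44 mm wide, top 147 mm up) carries the spindle. Origin: centre of its underside. y along the spindle, z up, x away from the robot, turned up to 35 degrees either way.
- spindle (a point): The middle of the spindle axis, 125 mm above the mat, midway between the uprights, where the middle of the board is; axes as the holder's.
- board (a joint): Board's angle about the spindle (holder's y), rad. 0 = level, component side up (starts within 0.45 of it); positive = the edge on the holder's +x side (far from the robot) has gone down, the near edge up. +3.14 or -3.14 = level, solder side up. No end stops, either way will do. A friction spindle keeps the board at any angle: 0.11 N m to turn it (2 N at 55 mm), no spring.
- board_mid (a point): Middle of the board, on the spindle axis, turning with it: x across the spindle, y along it, z out of the component side. Green board 130 (x) x 170 (y) x 3.2 mm, held by a black jaw 50 mm wide, 17 mm thick, at the middle of each short side (79 to 97 mm from the middle). The long edges, x = +65 and -65 mm, are free; a strip along each, 38 to 65 mm from the axis, is bare on both sides.
- component_face: The component-side half of the board's thickness (130 x 170 x 1.6 mm), turning with the board; origin and axes as board_mid.
- solder_face: The solder-side half of the board's thickness (130 x 170 x 1.6 mm), flat, only solder joints and tracks, turning with the board; origin and axes as board_mid.
- components: The parts on the component side, turning with the board; origin and axes as board_mid. All within 33 mm of the spindle axis (x) and 71 mm along it (y). Two black capacitor cans, a heat sink and a transformer, 21 to 28 mm high, lie within 16 mm of the axis; the relays, terminal block and other parts farther out are at most 10 mm high.
- probe: Bystander: a blue near-field loop probe lying on the mat just in front of the holder, about 184 mm long, ring head 58 mm across, up to 19 mm high. Origin: centre of its underside.
- capacitor: Bystander: a loose dark capacitor can standing in front of the holder near its left end, 35 mm across, 45 mm high. Origin: centre of its underside.
- relay: Bystander: a loose orange relay block standing in front of the holder near its right end, 16 x 30 x 26 mm. Origin: centre of its underside.
- solder_reel: Bystander: a grey reel standing on its flange behind the holder, 58 mm across, 52 mm high. Origin: centre of its underside.
- screwdriver: Bystander: a screwdriver lying behind the holder, 170 mm long, about 25 mm high. Origin: centre of its underside.
- multimeter: Bystander: a dark grey hand multimeter lying face up out to one side, 175 x 84 x 42 mm. Origin: centre of its underside.
- cleaner: Bystander: a white plastic bottle standing out to the other side, 54 mm across, 130 mm high. Origin: centre of its underside.

How it is judged:
At the end, for the whole second after the job is handed in: The board is at rest with its solder side up, level to within 8 degrees; the holder stands flat on its feet within 25 mm of where it was; every other loose thing is within 25 mm of where it was (angle between board_mid's own z axis and vertical above 3.0016 rad and velocity of joint board between -0.05 and 0.05 rad/s and distance of each of holder, probe, capacitor, relay, solder_reel, screwdriver, multimeter, cleaner from where it was at the start of the episode below 0.025 m and angle between holder's own z axis and vertical below 0.03 rad and linear speed of holder below 0.02 m/s); the robot touches nothing.
It fails at once if the robot presses on the components (more than 3 N) (contact force between any of the fingers, the arm and components above 3 N).
It fails at once if the board is pinched: both of its faces are pressed by the fingers at once (more than 8 N each) (contact force between the fingers and component_face above 8 N and contact force between the fingers and solder_face above 8 N).
It fails at once if the holder is lifted, tipped or shoved away (more than 25 mm, or 0.12 rad) (distance of holder from where it was at the start of the episode above 0.025 m or angle between holder's own z axis and vertical above 0.12 rad).
It fails at once if another thing on the bench is lifted or knocked away (more than 25 mm) (distance of any of probe, capacitor, relay, solder_reel, screwdriver, multimeter, cleaner from where it was at the start of the episode above 0.025 m).
It also fails if it takes over 53 s, if anything falls off the work surface, if the arm or the gripper's body presses on something with over 40 N, if the wrist force passes 120 N, or if a joint passes its speed limit or range.

## Working session

There is one attempt and no reset: what is moved stays moved. The work goes in short steps, Python scripts to look and compute and a tool call to move; the robot and the scene stay as the last step left them, time stands still between calls to the robot, and variables do not carry over. Pictures are saved under pics/ and viewed, at most 10 in all, crops included, and the job is handed in when it is done.

Besides the shell and the picture viewer there is one more tool, called after "Request:" in YAML: its name, and indented under it one key for each argument. servo_tool: Moves the arm, as the interface text tells. Its arguments: {"type":"object","properties":{"slide":{"type":"array","items":{"type":"array","items":{"type":"number"}}},"turn":{"type":"array","items":{"type":"number"}},"hand":{"type":"number"},"grip_force":{"type":"number"}},"required":["slide","turn"]}

```bash
mkdir -p pics
python3 - <<'E'
from bench import sense, eyes, env
import cv2
for n in("scene","top"):
    cv2.imwrite(f"pics/{n}0.png",eyes.get_image(n)); print(n,eyes.camera_params(n))
print(sense(),env.hold_point_z); print(eyes.camera_params("wrist"))
E
```

```text
scene {'K': array([[402.96928774,   0.        , 320.44484482],
       [  0.        , 402.96928774, 201.41015967],
       [  0.        ,   0.        ,   1.        ]]), 'position': array([1.14236113, 0.7758049 , 0.99428671]), 'orientation': array([ 0.30386901,  0.86290036, -0.38465174, -0.12292122])}
top {'K': array([[468.90228391,   0.        , 321.24057501],
       [  0.        , 468.90228391, 202.86962201],
       [  0.        ,   0.        ,   1.        ]]), 'position': array([ 0.39102797, -0.00530497,  1.43399632]), 'orientation': array([-0.70044435,  0.7108763 , -0.04494065,  0.0448658 ])}
{'time_s': 0.1, 'joint_positions': array([-1.41840025e+00,  1.31072026e-01,  1.48917271e+00, -1.96049423e-05,
        1.52299391e+00, -8.53881198e-02]), 'qvel': array([-0.00032939, -0.00096619, -0.00268039,  0.00012348, -0.00151742,
       -0.00013186]), 'tau': array([ 6.03680710e-04, -5.61342752e+01, -4.93095911e+01,  7.68982200e-02,
        2.91781453e-02, -7.45971988e-05]), 'ee_pos': array([ 0.1412732 , -0.58260381,  0.2176992 ]), 'tcp_rot': array([ 9.92940263e-01,  1.18612634e-01, -3.73539315e-05, -8.22207893e-04]), 'contact_force': array([ 0.04612345, -0.4553431 ,  0.54136075]), 'moment': array([0.0028603 , 0.00935385, 0.01077159]), 'grip_force': 0.0, 'finger_gap': 0.09273402975487931} -0.0188
{'K': array([[309.70691629,   0.        , 320.99975961],
       [  0.        , 309.70691629, 201.45509544],
       [  0.        ,   0.        ,   1.        ]]), 'T_tool_cam': array([[-8.96997234e-04, -9.67134215e-01, -2.54264834e-01,
         7.01791953e-02],
       [ 9.99999578e-01, -8.16801332e-04, -4.20979725e-04,
         4.41473354e-05],
       [ 1.99460041e-04, -2.54265104e-01,  9.67134539e-01,
        -1.66732155e-01],
       [ 0.00000000e+00,  0.00000000e+00,  0.00000000e+00,
         1.00000000e+00]])}
```

View pics/scene0.png

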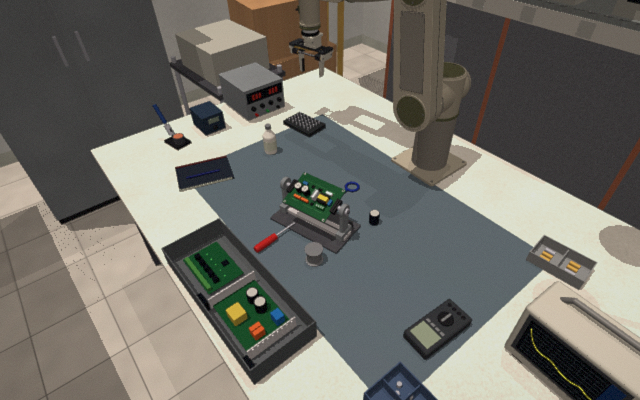

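View pics/top0.png

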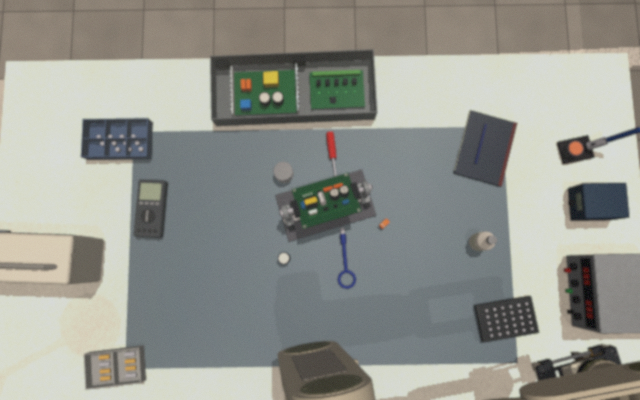

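The top view shows the holder at about (326,203), with knobs at (288,212) and (364,188). That puts its yaw near +17°. The board is green. The next step is to zoom in and measure.

```bash
cat > h.py <<'E'
import numpy as np, cv2
from scipy.spatial.transform import Rotation as R
from bench import eyes, sense
def ray(n,uv):
    p=eyes.camera_params(n); d=np.linalg.inv(p["K"])@np.array([uv[0],uv[1],1.]); d=R.from_quat(p["orientation"]).apply(d)
    return p["position"],d/np.linalg.norm(d)
def onz(n,uv,z):
    o,d=ray(n,uv); return o+d*(z-o[2])/d[2]
def tri(a,b):
    (o1,d1),(o2,d2)=ray("top",a),ray("scene",b)
    s=np.linalg.lstsq(np.c_[d1,-d2],o2-o1,rcond=None)[0]
    p,q=o1+d1*s[0],o2+d2*s[1]; return (p+q)/2,np.linalg.norm(p-q)
E
python3 - <<'E'
import cv2,numpy as np
from h import *
t=cv2.imread("pics/top0.png")[165:255,265:385]; s=cv2.imread("pics/scene0.png")[160:255,260:370]
cv2.imwrite("pics/c0.png",np.vstack([cv2.resize(t,(400,300),interpolation=2),cv2.resize(s,(347,300),interpolation=2)[:, :].copy() if 0 else cv2.copyMakeBorder(cv2.resize(s,(347,300),interpolation=2),0,0,0,53,0)]))
im=cv2.imread("pics/top0.png"); h=cv2.cvtColor(im,cv2.COLOR_BGR2HSV)
m=cv2.inRange(h,(45,90,40),(85,255,255)); m[:165]=0;m[255:]=0;m[:,:265]=0;m[:,385:]=0
pts=cv2.findNonZero(cv2.morphologyEx(m,cv2.MORPH_CLOSE,np.ones((5,5))))
print(cv2.minAreaRect(pts),cv2.boxPoints(cv2.minAreaRect(pts)))
E
```

```text
((325.8594055175781, 200.460205078125), (38.90951156616211, 59.20069885253906), 73.81079864501953) [[292.00864 190.02979]
 [348.8618  173.52402]
 [359.71017 210.89062]
 [302.85703 227.3964 ]]
```

View pics/c0.png

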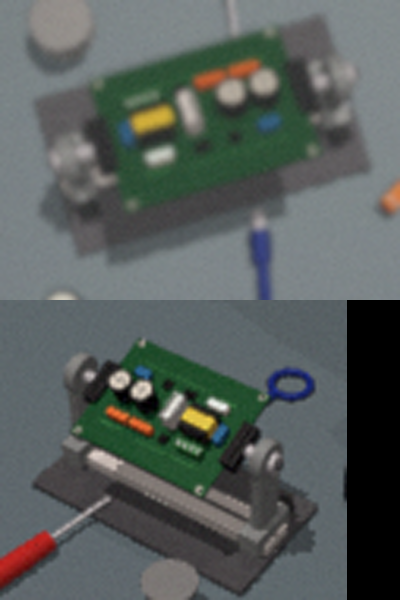

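The crops show all four board corners in both views, so I'll triangulate them.

Run:
```python
from h import *
T=dict(FL=(93,78),FR=(273,28),NR=(321,155),NL=(129,210))
S=dict(FL=(203,197),FR=(73,132),NR=(142,38),NL=(268,97))
P={}
for k in T:
    a=(T[k][0]/3.333+265-.35,T[k][1]/3.333+165-.35); b=(S[k][0]/3.155+260-.35,S[k][1]/3.155+160-.35)
    P[k],e=tri(a,b); print(k,P[k].round(4),round(e,4))
c=sum(P.values())/4; yv=(P['FL']+P['NL']-P['FR']-P['NR'])/2; xv=(P['FL']+P['FR']-P['NL']-P['NR'])/2
print(c,np.linalg.norm(xv),np.linalg.norm(yv),"yaw",np.arctan2(-yv[0],yv[1]),np.arctan2(xv[1],xv[0]),"tilt",np.arcsin(-xv[2]/np.linalg.norm(xv)))
```

```text
FL [0.6039 0.0764 0.1022] 0.0038
FR [ 0.6476 -0.0817  0.1027] 0.002
NR [ 0.5308 -0.116   0.1478] 0.0002
NL [0.4882 0.043  0.146 ] 0.0015
[ 0.5676095  -0.01954105  0.12467248] 0.12899915504189505 0.1642855389760199 yaw 0.2656102604489995 0.28328532053238975 tilt 0.35188180704008204
```

The spindle is at (0.568, -0.020, 0.125), yaw is 0.27, and the board is tilted +0.35 with its far edge down. I'll continue in the positive direction.

Request:
servo_tool:
  slide:
    - [0, 0, 0]
    - [41, -28.5, 0]
    - [41, -28.5, 0]
    - [41, -28.5, 0]
    - [41, -28.5, 0]
  turn: [-0.034, 0, 0, 0, 0]
  hand: 0

```text
time_s: 0.6
ee_pos: [0.2694, -0.4275, 0.2181]
tcp_rot: [0.991, 0.135, -0.0, -0.0]
contact_force: [0.9, -0.3, 0.7]
finger_gap: 0.0574
grip_force: 0.0
```

Request:
servo_tool:
  slide:
    - [41, -28.5, 0]
    - [41, -28.5, 0]
    - [41, -28.5, 0]
    - [41, -28.5, 0]
    - [41, -28.5, 0]
  turn: [0, 0, 0, 0, 0]

```text
time_s: 1.1
ee_pos: [0.4287, -0.235, 0.2184]
tcp_rot: [0.991, 0.135, -0.0, -0.0]
contact_force: [1.1, -0.4, 0.6]
finger_gap: 0.0174
grip_force: 0.0
```

Request:
servo_tool:
  slide:
    - [41, -28.5, 0]
    - [41, -28.5, 0]
    - [41, -28.5, 0]
    - [41, -28.5, 0]
    - [41, -28.5, 0]
  turn: [0, 0, 0, 0, 0]

```text
time_s: 1.6
ee_pos: [0.5879, -0.0427, 0.2182]
tcp_rot: [0.991, 0.136, -0.0, -0.0]
contact_force: [-0.3, -1.9, 0.1]
finger_gap: 0.0005
grip_force: 0.0
```

Request:
servo_tool:
  slide:
    - [41, -28.5, 0]
    - [0, 0, 0]
    - [0, 0, 0]
  turn: [0, 0, 0]

```text
time_s: 1.9
ee_pos: [0.6188, -0.0052, 0.2173]
tcp_rot: [0.991, 0.137, -0.001, -0.0]
contact_force: [0.2, -0.2, -1.0]
finger_gap: 0.0003
grip_force: 0.0
```

Run:
```python
from h import *
w=eyes.get_image("wrist"); cv2.imwrite("pics/w1.png",w)
```

```text
(no output)
```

View pics/w1.png

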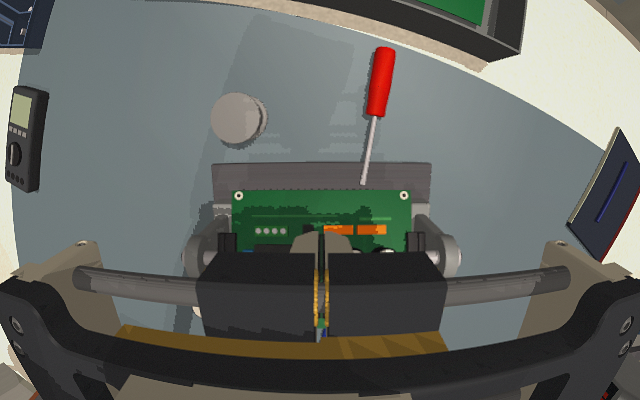

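The far edge runs along v≈190 from u=232 to 411, centred and square to the tool. Working it out, the edge is about 7 mm past the TCP, so the fingertips are over the bare strip. I'll descend and push.

Request:
servo_tool:
  slide:
    - [-1, 0, 40]
    - [0, 0, 40]
    - [0, 0, 15]
    - [0, 0, 4]
    - [0, 0, 4]
  turn: [0, 0, 0, 0, 0]

```text
time_s: 2.45
ee_pos: [0.6186, -0.0073, 0.1172]
tcp_rot: [0.991, 0.135, 0.001, 0.0]
contact_force: [-0.3, -0.3, 0.6]
finger_gap: 0.0006
grip_force: 0.0
```

Request:
servo_tool:
  slide:
    - [-1, 0, 4]
    - [-1, 0, 4]
    - [-1, 0, 4]
    - [-1, 0, 4]
    - [-1, 0, 4]
  turn: [0, 0, 0, 0, 0]

```text
time_s: 2.95
ee_pos: [0.6137, -0.0079, 0.096]
tcp_rot: [0.991, 0.135, 0.001, 0.0]
contact_force: [-1.1, -1.3, 3.2]
finger_gap: 0.0002
grip_force: 1.3
```

Request:
servo_tool:
  slide:
    - [-1, 0, 3]
    - [-1, 0, 3]
    - [-1, 0, 3]
    - [0, 0, 2]
    - [0, 0, 0]
  turn: [0, 0, 0, 0, 0]

```text
time_s: 3.45
ee_pos: [0.61, -0.0086, 0.0841]
tcp_rot: [0.991, 0.135, -0.0, -0.0]
contact_force: [0.7, 0.1, 1.2]
finger_gap: 0.0005
grip_force: 0.3
```

Request:
servo_tool:
  slide:
    - [0, 0, -20]
    - [0, 0, -50]
    - [0, 0, -50]
    - [0, 0, -40]
    - [0, 0, 0]
  turn: [0, 0, 0, 0, 0]

```text
time_s: 3.95
ee_pos: [0.6136, -0.0089, 0.2528]
tcp_rot: [0.991, 0.135, 0.006, 0.001]
contact_force: [0.4, -0.1, 0.4]
finger_gap: 0.0005
grip_force: 0.0
```

Request:
servo_tool:
  slide:
    - [-40, 0, 0]
    - [-40, 0, 0]
    - [-30, 0, 0]
    - [0, 0, 0]
    - [0, 0, 0]
  turn: [0, 0, 0, 0, 0]

```text
time_s: 4.45
ee_pos: [0.5041, -0.0382, 0.2442]
tcp_rot: [0.991, 0.135, -0.0, -0.0]
contact_force: [0.7, 0.0, 0.2]
finger_gap: 0.0006
grip_force: 0.0
```

Run:
```python
from h import *
s=sense(); print(s["ee_pos"],s["contact_force"])
w=eyes.get_image("wrist")[100:380,120:520]; c=eyes.get_image("scene")[150:255,260:370]
cv2.imwrite("pics/w2.png",np.hstack([w,cv2.resize(c,(293,280),interpolation=2)]))
```

```text
[ 0.50413399 -0.03818196  0.24415823] [0.66428699 0.02966893 0.1980322 ]
```

View pics/w2.png

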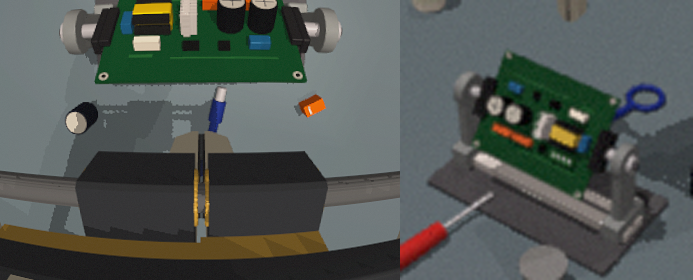

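The board is now at about 0.84 rad, with its near edge raised about 23 mm ahead of the TCP. I'll lower the fingertips in front of that edge, then sweep it over.

Request:
servo_tool:
  slide:
    - [0, 0, 40]
    - [0, 0, 40]
    - [0, 0, 9]
    - [7, 0, 0]
    - [8, 0, -2]
  turn: [0, 0, 0, 0, 0]

```text
time_s: 5.05
ee_pos: [0.5202, -0.034, 0.1592]
tcp_rot: [0.991, 0.136, 0.001, 0.0]
contact_force: [-8.3, -0.5, 6.2]
finger_gap: 0.0002
grip_force: 3.8
```

Request:
servo_tool:
  slide:
    - [8, 0, -4]
    - [8, 0, -4]
    - [8, 0, -4]
    - [8, 0, -4]
    - [0, 0, 0]
  turn: [0, 0, 0, 0, 0]

```text
time_s: 5.55
ee_pos: [0.5514, -0.0253, 0.1749]
tcp_rot: [0.991, 0.136, 0.001, 0.0]
contact_force: [0.4, 0.2, 0.0]
finger_gap: 0.0005
grip_force: 0.0
```

Request:
servo_tool:
  slide:
    - [8, 0, 0]
    - [8, 0, 1]
    - [8, 0, 2]
    - [8, 0, 4]
    - [8, 0, 4]
  turn: [0, 0, 0, 0, 0]

```text
time_s: 6.05
ee_pos: [0.5889, -0.0147, 0.1623]
tcp_rot: [0.991, 0.135, 0.0, 0.0]
contact_force: [-3.7, -1.1, 1.0]
finger_gap: 0.0004
grip_force: 1.5
```

Request:
servo_tool:
  slide:
    - [6, 0, 6]
    - [6, 0, 7]
    - [3, 0, 6]
    - [2, 0, 5]
    - [1, 0, 0]
  turn: [0, 0, 0, 0, 0]

```text
time_s: 6.55
ee_pos: [0.6051, -0.0098, 0.1373]
tcp_rot: [0.991, 0.135, -0.001, -0.0]
contact_force: [-0.6, 0.4, -0.5]
finger_gap: 0.0002
grip_force: 0.0
```

Request:
servo_tool:
  slide:
    - [2, 0, 4]
    - [1, 0, 3]
    - [1, 0, 3]
    - [0, 0, 1]
    - [0, 0, 0]
  turn: [0, 0, 0, 0, 0]

```text
time_s: 7.05
ee_pos: [0.6095, -0.0088, 0.1275]
tcp_rot: [0.991, 0.136, 0.0, -0.0]
contact_force: [0.5, 0.1, 0.3]
finger_gap: 0.0006
grip_force: 0.0
```

Request:
servo_tool:
  slide:
    - [0, 0, -15]
    - [0, 0, -40]
    - [0, 0, -40]
    - [-40, 0, -40]
    - [-40, 0, 0]
  turn: [0, 0, 0, 0, 0]

```text
time_s: 7.55
ee_pos: [0.5394, -0.0294, 0.2656]
tcp_rot: [0.991, 0.136, 0.005, 0.001]
contact_force: [-0.1, -0.9, 1.6]
finger_gap: 0.0009
grip_force: 0.0
```

Request:
servo_tool:
  slide:
    - [-40, 0, 0]
    - [-40, 0, 0]
    - [-15, 0, 0]
    - [0, 0, 0]
  turn: [0, 0, 0, 0]

```text
time_s: 7.95
ee_pos: [0.4444, -0.0551, 0.2598]
tcp_rot: [0.991, 0.135, 0.001, 0.001]
contact_force: [0.1, 0.3, 0.8]
finger_gap: 0.0004
grip_force: 0.0
```

Run:
```python
from h import *
s=sense(); print(s["ee_pos"],s["tcp_rot"])
w=eyes.get_image("wrist")[0:300,120:520]; c=eyes.get_image("scene")[160:255,260:370]; t=eyes.get_image("top")[165:255,265:385]
cv2.imwrite("pics/w3.png",np.hstack([w,cv2.resize(c,(347,300),interpolation=2)]))
cv2.imwrite("pics/top3.png",t)
```

```text
[ 0.44443015 -0.05510087  0.25976701] [9.90856344e-01 1.34913592e-01 1.31714059e-03 5.42248901e-04]
```

View pics/w3.png

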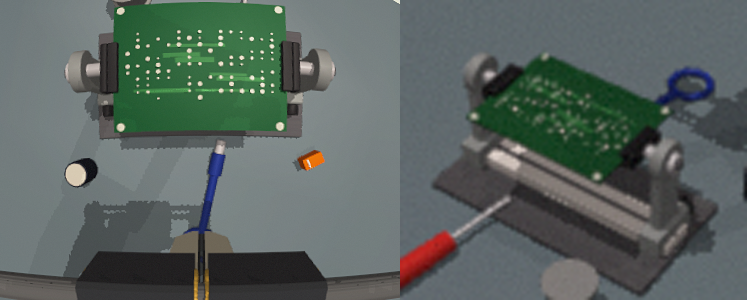

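The solder side is up. I'll measure the remaining tilt from the green outlines.

Run:
```python
from h import *
def quad(im,off,roi):
    h=cv2.cvtColor(im,cv2.COLOR_BGR2HSV); m=cv2.inRange(h,(45,80,30),(85,255,255))
    k=np.zeros_like(m); x0,y0,x1,y1=roi; k[y0:y1,x0:x1]=m[y0:y1,x0:x1]
    k=cv2.morphologyEx(k,cv2.MORPH_CLOSE,np.ones((7,7)))
    c=max(cv2.findContours(k,0,2)[0],key=cv2.contourArea)
    hull=cv2.convexHull(c)
    q=cv2.approxPolyN(hull,4,ensure_convex=True).reshape(-1,2).astype(float)
    return q
W=eyes.get_image("wrist");S=eyes.get_image("scene");T=eyes.get_image("top")
cv2.imwrite("pics/W4.png",W);cv2.imwrite("pics/S4.png",S);cv2.imwrite("pics/T4.png",T)
qT=quad(T,0,(265,165,385,255));qS=quad(S,0,(260,160,370,255));qW=quad(W,0,(200,0,440,160))
print(qT,qS,qW)
s=sense();p=eyes.camera_params("wrist")
Rt=R.from_quat(s["tcp_rot"]).as_matrix();M=np.array(p["T_tool_cam"]);o=Rt@M[:3,3]+s["ee_pos"];K=p["K"]
def wray(uv):
    a=(np.array(uv)-K[:2,2])/K[0,0];r=np.linalg.norm(a);d=np.r_[a/r*np.sin(r),np.cos(r)];return o,Rt@M[:3,:3]@d
# label by expected corner
y=.272;X=np.array([np.cos(y),np.sin(y),0]);Y=np.array([-np.sin(y),np.cos(y),0]);C=np.array([.5676,-.0195,.125])
E={a+b:C+X*(.065 if a=='F' else -.065)+Y*(.085 if b=='L' else -.085) for a in'FN' for b in'LR'}
def plane(o,d): return o+d*(.125-o[2])/d[2]
def lab(q,f): 
    out={}
    for uv in q:
        r=f(uv);P=plane(*r);k=min(E,key=lambda k:np.linalg.norm(E[k]-P));out[k]=r
    return out
L=dict(T=lab(qT,lambda u:ray("top",u)),S=lab(qS,lambda u:ray("scene",u)),W=lab(qW,wray))
for use in("TS","WS","TWS"):
    P={}
    for k in E:
        A=np.zeros((3,3));b=np.zeros(3)
        for c in use:
            if k not in L[c]: continue
            o_,d=L[c][k];d=d/np.linalg.norm(d);Q=np.eye(3)-np.outer(d,d);A+=Q;b+=Q@o_
        P[k]=np.linalg.solve(A,b)
    xv=(P['FL']+P['FR']-P['NL']-P['NR'])/2
    print(use,{k:v.round(4).tolist() for k,v in P.items()},"c",(sum(P.values())/4).round(4),"far-up tilt deg",np.degrees(np.arcsin(xv[2]/np.linalg.norm(xv))),np.linalg.norm(xv))
```

```text
[[353. 198.]
 [304. 229.]
 [292. 187.]
 [347. 171.]] [[346. 194.]
 [323. 217.]
 [280. 197.]
 [305. 176.]] [[408. 132.]
 [233. 133.]
 [233.   8.]
 [405.  -8.]]
TS {'FL': [0.6047, 0.0756, 0.124], 'FR': [0.6518, -0.0836, 0.1231], 'NL': [0.4843, 0.0432, 0.1287], 'NR': [0.5594, -0.0883, 0.1622]} c [ 0.575  -0.0133  0.1345] far-up tilt deg -11.484533148522518 0.1101738471636551
WS {'FL': [0.6062, 0.0798, 0.1282], 'FR': [0.6625, -0.0761, 0.1364], 'NL': [0.4827, 0.0443, 0.1288], 'NR': [0.5284, -0.1197, 0.1257]} c [ 0.57   -0.0179  0.1297] far-up tilt deg 2.1506652731675295 0.13482225467521505
TWS {'FL': [0.6053, 0.0778, 0.1274], 'FR': [0.6567, -0.079, 0.1333], 'NL': [0.4836, 0.0437, 0.1293], 'NR': [0.5462, -0.1001, 0.154]} c [ 0.5729 -0.0144  0.136 ] far-up tilt deg -5.410643928270421 0.11985434134401333
```

The clean corners put the far edge at about 0.124 to 0.128 m and the near edge at about 0.126 to 0.129 m. That is level to within about 2°. The FL corner has moved only about 1 mm, so the holder has stayed put, and the arm is clear. The job can be handed in.

```bash
python3 -c "
from bench import finish_job
print(finish_job())"
```

```text
the job is handed in; nothing more can be done
None
```

The board is flipped solder side up and measured level to about 2° (8° allowed), the holder's measured corner moved only about 1 mm, and the job is handed in; no verdict was returned.

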